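# Pop and turn the T-handle to open the machine case

## Task

Open the grey machine case on the bench: press the round push button next to its flush T-handle, gently, until the T springs out, then take hold of the T and ease it round clockwise against its spring until the latch lets go, without wrenching it hard against its stop. Still holding it turned, lift the lid with it until it is clear of the latch, then let go and get out of the way so that the sprung hinges swing the lid fully open. Leave the other things on the bench where they are.

Things in the scene. Friction and masses are not known exactly. Their poses are not given: they have to be found in the camera images.
- case: grey sheet-metal machine case, 240 mm deep (x), 320 mm wide (y), 127 mm high with its shut lid, fixed to the bench. Origin at the centre of its underside; -x is its front, +z up. The lid (26 mm thick) is hinged along the rear edge. Near its front edge a 60 x 182 mm stainless escutcheon carries the flush T-handle, the push button (case's left) and the key lock (case's right)
- lid_hinge (a point): middle of the lid's hinge line, 120 mm behind the case's centre and 101 mm above the bench, 195 mm behind t_axis; axes as the case's (turning with the lid). The lid swings up and back about this y axis; sprung hinges push it up by about 3 N at the T even when shut
- keeper_lip (a point): lip inside the front wall that holds the lid; a cam under the T hooks below it. With the T turned, the lid's front edge must rise about 12 mm (lid joint 0.06) to bring the cam clear above it; let go earlier, the cam springs back under it
- t_axis (a point): point on the T-handle's axis, level with the escutcheon's top face (129 mm above the bench, lid shut); axes as the case's, moving with the lid. The T is a dark straight bar 80 mm long (y), 14 mm wide and 14 mm thick, on a 12 mm stem. Shut away, its top is level with this point in a 28 x 92 mm trough, out of reach; popped out, its top stands 26 mm and its underside 12 mm above this point
- button_seat (a point): point on the escutcheon's top face on the push button's axis, 66 mm along +y from t_axis; axes as t_axis. The button is a plain domed steel disc, 18 mm across, in a dark 25 mm barrel whose rim is 2 mm above this point. How far its cap is screwed onto the stem differs from case to case and is not measured: its face stands 10 to 20.5 mm above this point. Pressed along -z
- key_lock (a point): top of the key lock, a disc of 22 mm diameter with a key slot, 66 mm along -y from t_axis: not the button, leave it alone
- t_pop (a joint): how far the T stands out, m: 0 shut away, 0.026 fully out on its spring (4 to 9 N). It is released when the button is 5 mm or more down. The button needs 1.3 N at first and about 4.5 N at 5 mm; it meets a hard stop at 6.5 mm and more than 20 N on it does damage
- t_turn (a joint): turn of the T, rad: 0 at rest, growing clockwise seen from above; possible only when popped out. First comes lost motion of 0 to 0.5 rad (differs, not measured), then it turns the latch cam against a spring (0.07 rising to 0.17 N m). The cam clears the keeper about 0.8 rad after that pick-up and meets a hard stop at about 0.93; over 0.45 N m there does damage. Let go, it springs back
- lid (a joint): opening of the lid, rad: 0 shut, 1.05 fully open at its stop. Once clear of the latch and not held, the sprung hinges swing it open unaided in about 5 s
- machine: bystander: bronze coil tattoo machine lying on its side, about 85 x 85 x 28 mm; origin under its centre
- grip: bystander: green anodised aluminium grip, a grooved cylinder of 22 mm diameter and 50 mm length lying on its side; origin under its centre
- caliper: bystander: steel dial caliper lying flat in front of the case, 230 x 75 x 18 mm; origin under its centre
- grommet_bin: bystander: clear acrylic bin 100 x 120 x 75 mm with its front flap dropped open and black rubber grommets inside; origin under its centre
- driver: bystander: black-handled screwdriver, 160 mm long; origin under its centre
- screw_jar: bystander: glass jar with aluminium cap, 52 mm diameter, 55 mm high; origin under its centre

How it is judged:
By the outcome, as a careful person would: the job done as asked, in the order asked, and still so for the second after the job is handed in, with the robot touching nothing.
It also fails if it takes over 70 s, if anything falls off the work surface, if the arm or the gripper's body presses on something with over 40 N, if the wrist force passes 120 N, or if a joint passes its speed limit or range.

## Robot

A 6-joint arm with a two-finger parallel gripper is mounted at the origin on the work surface. World frame = base frame: x ahead of the robot, y to its left, z up, the work surface at z = 0. Lengths are in mm, angles in rad, forces in N, time in s.
With the tool pointing down it reaches from about 350 to 850 mm from the base axis. Payload 8.1 kg.
Tool frame: the origin (TCP) lies midway between the tips of the shut fingers; the grasp point (between the pads) lies 19 mm behind it; z points along the fingers, y is the line along which they close (so a half turn about z gives the same grasp; the last joint's range is limited). The gripper opens to 85 mm and grips with 20 to 120 N. Pads are 22 mm wide; open, the fingers measure 114 mm over their backs; the gripper's body (76 mm by 85 mm) begins 54 mm behind the grasp point. The pads swing forward as they close: fully open they stand 13 mm farther back than shut.
Start: joints at [1.243, 0.13, 1.488, -0, 1.523, -0.085], TCP at [144.23, 582.411, 231.292] pointing down, gripper open.
Joint ranges: [-2.96, 2.96], [-0.89, 2.26], [0.02, 2.5], [-1.34, 4.48], [0, 2.73], [-2.66, 2.66]. Speed limits (rad/s): [2.39, 2.39, 2.79, 3.14, 3.14, 3.14].

## Interface

Orientations are given as a unit quaternion [w, x, y, z].
In Python, from cell import env gives the robot as it stands.
- The arm moves only by the shell command python3 -m crank 'ROWS' [FORCE]. ROWS is a JSON object of lists of equal length, an entry for each row: "slide": the shift along the tool's x, y, z in mm, a list of three; "angular": the turn, a rotation vector about the tool's x, y, z in rad, a list of three; "grip": the closure in counts, from 0 (fully open) to 255 (shut). A call has 1 to 5 rows; each row shifts and turns the commanded pose from where the row before left it, along the tool's axes as they then stand; what a row does not reach is not made up. A row lasts 1/10 s, in which the tool goes at most 50 mm and 8.59 degrees, less where a joint would pass 70% of its speed; a pose out of reach is approached as far as the arm can. A call is refused whole if a number of a shift passes 50 or a number of a turn 0.15, either way. A call with a gripper value outside its range is refused whole. The fingers move at their own pace and stop on an object; FORCE is the grip in N (left out, the last holds). Time passes only in rows, so rows that do not move let the fingers close. It gives the time, the measured TCP pose, the force, the opening and the grip force at its end, in the units of the state.
- env.sense(): the state, without advancing time (a new reading comes with each control period).
- env.snapshot(name): name is "side" or "top" or "wrist"; returns a dict with "frame" (420x560x3 uint8, red, green, blue), "camera_matrix" (3x3 intrinsics, pixels), "world_to_cam" (4x4, takes a point from world to camera coordinates); the wrist camera has in their place "T_tool_cam" (4x4, takes a point from camera to tool coordinates, whose origin is the TCP and whose axes are the flange's). Camera axes: x right, y down, z forward; pixel columns grow to the right and rows downward; lengths in mm; the calibration is good to about 2 mm. The wrist camera is an equidistant fisheye: a pixel r from the principal point sees the ray r / f radians off the axis. A picture is of the moment at which its call begins: read the wrist's pose just before it. There is no depth.
- env.close_job(): hands the job in; it is judged then, once.
The state is a dict: "t": time; "joint_positions": joint angles; "joint_vel": joint speeds; "tau": joint torques, N m; "position": TCP position; "orientation": TCP orientation; "ft_force": force on the tool from outside, world axes, zero at the start; "wrist_torque": the same for the moment, N m; "grip_width": finger opening in mm; "gripper_force": force on a finger pad.
Only numpy, scipy, OpenCV 4.12 (cv2) and the standard library are available. Lean on these libraries where they do the work, as an engineer would, in place of code of your own. Each camera call takes 0.05 s, during which the arm holds its last target. There are 200 camera calls.

## Working session

There is one attempt and no reset: what is moved stays moved. The work goes in short steps, Python scripts to look and compute and a shell command to move; the robot and the scene stay as the last step left them, time stands still between calls to the robot, and variables do not carry over. Pictures are saved under pics/ and viewed, at most 10 in all, crops included, and the job is handed in when it is done.

```bash
ls; mkdir -p pics; python3 - <<'E'
from cell import env
import cv2,json
s=env.sense();print(s)
for n in("top","side"):
    d=env.snapshot(n);cv2.imwrite(f"pics/{n}0.png",d["frame"][:,:,::-1]);print(n,d["camera_matrix"],d["world_to_cam"])
E
```

```text
pics
{'t': 0.0, 'joint_positions': array([ 1.24258052e+00,  1.31167486e-01,  1.48929453e+00, -4.63844396e-06,
        1.52298938e+00, -8.54119990e-02]), 'joint_vel': array([ 0.00050386, -0.00025838,  0.00113541,  0.00136766, -0.00108739,
       -0.00069885]), 'tau': array([ 2.70210250e-03, -5.69411445e+01, -5.00549948e+01,  1.50779401e-04,
        1.53220753e-02,  6.56990920e-06]), 'position': array([144.06311694, 581.87845511, 230.23227755]), 'orientation': array([-1.88572509e-04,  1.21103748e-01,  9.92639420e-01, -9.10041983e-04]), 'ft_force': array([ 0.21058263,  0.47309356, -0.07698434]), 'wrist_torque': array([ 0.00720205, -0.0050126 ,  0.00722912]), 'gripper_force': 0.0, 'grip_width': 84.96533816040186}
top [[540.96351976   0.         276.22272578]
 [  0.         540.96351976 218.07851787]
 [  0.           0.           1.        ]] [[ 2.87427539e-02 -9.99575584e-01 -4.74411807e-03 -4.02379715e+01]
 [-9.94460241e-01 -2.81149568e-02 -1.01283655e-01  5.76115777e+02]
 [ 1.01107288e-01  7.62900796e-03 -9.94846277e-01  1.49201396e+03]
 [ 0.00000000e+00  0.00000000e+00  0.00000000e+00  1.00000000e+00]]
side [[510.24554869   0.         286.83158346]
 [  0.         510.24554869 215.75253982]
 [  0.           0.           1.        ]] [[ 7.39191278e-01 -6.73386554e-01  1.21162452e-02 -4.24863945e+02]
 [-4.81046935e-01 -5.40475954e-01 -6.90275010e-01  3.23898859e+02]
 [ 4.71370450e-01  5.04416785e-01 -7.23445649e-01  1.32174371e+03]
 [ 0.00000000e+00  0.00000000e+00  0.00000000e+00  1.00000000e+00]]
```

View pics/top0.png

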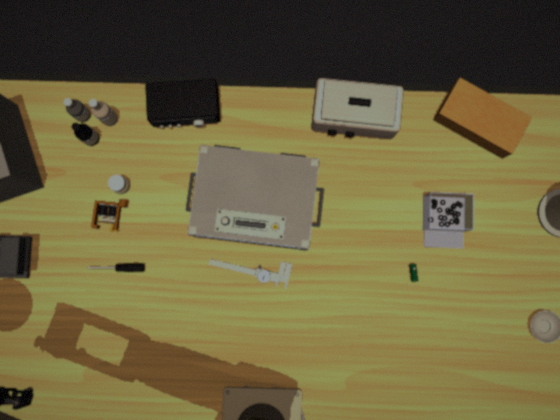

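View pics/side0.png

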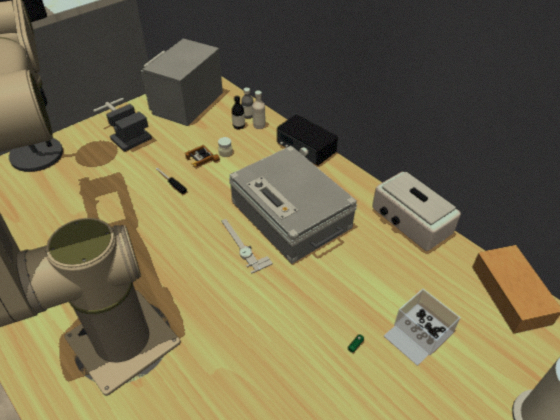

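The top view shows the case centred near (253,197). Its escutcheon runs from (217,220) to (284,228), with the button on the left at about (225,221), the T at (250,224) and the lock at (275,226). I'll enlarge that area.

```bash
python3 - <<'E'
import cv2
a=cv2.imread("pics/top0.png")[195:255,180:330];b=cv2.imread("pics/side0.png")[165:225,235:315]
a=cv2.resize(a,None,fx=5,fy=5,interpolation=2);b=cv2.resize(b,None,fx=5,fy=5,interpolation=2)
import numpy as np
c=np.zeros((600,750,3),'uint8');c[:300]=a;c[300:,:400]=b;cv2.imwrite("pics/crop0.png",c)
E
```

```text
(no output)
```

View pics/crop0.png

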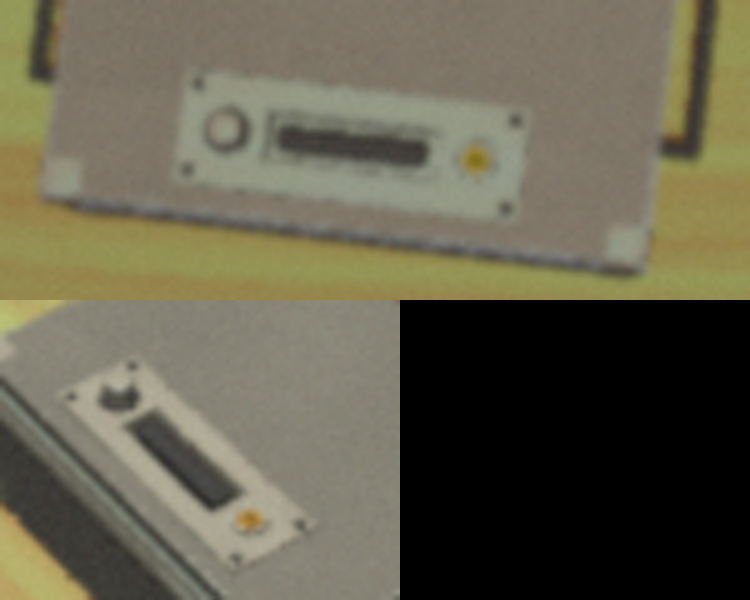

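The top crop shows the button at about (227,129), the T centre at (353,145), the lock at (476,159), and the escutcheon screws at (198,83), (516,120), (187,169) and (506,208). The side crop shows the screws at (132,366), (71,397), (301,525) and (237,559).

```bash
cat > h.py <<'E'
from cell import env
import numpy as np, cv2
from scipy.spatial.transform import Rotation as R
def plane(d,uv,z):
    K,W=d["camera_matrix"],d["world_to_cam"]; Rm,t=W[:3,:3],W[:3,3]
    r=Rm.T@np.linalg.inv(K)@np.array([*uv,1]); o=-Rm.T@t
    return o+r*(z-o[2])/r[2]
def tool():
    s=env.sense(); return s,np.array(s["position"]),R.from_quat(np.roll(s["orientation"],-1))
def show():
    s,p,r=tool(); e=r.as_matrix(); print(s["t"],p.round(1),e.round(3).tolist(),s["grip_width"],s["ft_force"].round(2),s["joint_positions"].round(2))
def fish(d,uv,z,p,r):   # wrist pixel -> world point at height z
    K=d["camera_matrix"];T=d["T_tool_cam"];x=(np.array(uv)-K[:2,2])/K[0,0];th=np.hypot(*x)
    v=np.array([*(np.sin(th)*x/max(th,1e-9)),np.cos(th)])
    o=p+r.apply(T[:3,3]); v=r.apply(T[:3,:3]@v); return o+v*(z-o[2])/v[2]
E
python3 - <<'E'
from h import *
t=env.snapshot("top");s=env.snapshot("side")
for n,c,z in(("T",(353,145),129),("lock",(476,159),130),("s",(198,83),129),("s",(516,120),129),("s",(187,169),129),("s",(506,208),129),("btn",(227,129),144)):
    print(n,plane(t,(179.6+c[0]/5,194.6+c[1]/5),z).round(1))
for n,c in(("s",(132,366)),("s",(71,397)),("s",(301,525)),("s",(237,559))):
    print(n,plane(s,(234.6+c[0]/5,164.6+(c[1]-300)/5),129).round(1))
print(env.snapshot("wrist")["T_tool_cam"]);show()
E
```

```text
T [550.4  43.3 129. ]
lock [544.8 -21.5 130. ]
s [580.8 125.9 129. ]
s [566.  -41.9 129. ]
s [535.3 129.9 129. ]
s [519.6 -37.9 129. ]
btn [555.5 108.2 144. ]
s [584.2 130.6 129. ]
s [538.3 133.8 129. ]
s [568.7 -38.6 129. ]
s [522.8 -34.2 129. ]
[[ 1.30446696e-03 -9.44728978e-01 -3.27849746e-01  8.36059157e+01]
 [ 9.99998155e-01  1.69471807e-03 -9.04636110e-04 -6.26544093e-01]
 [ 1.41024884e-03 -3.27847961e-01  9.44729446e-01 -1.42233369e+02]
 [ 0.00000000e+00  0.00000000e+00  0.00000000e+00  1.00000000e+00]]
0.25 [144.2 582.2 230.8] [[-0.971, 0.24, -0.0], [0.24, 0.971, -0.001], [0.0, -0.001, -1.0]] 85.3504385102948 [ 0.19  0.28 -0.3 ] [ 1.24  0.13  1.49  0.    1.52 -0.09]
```

```bash
for i in 1 2; do python3 -m crank '{"slide":[[0,0,0],[0,0,0],[0,0,0],[0,0,0],[0,0,0]],"angular":[[0,0,0.1417],[0,0,0.1417],[0,0,0.1417],[0,0,0.1417],[0,0,0.1417]],"grip":[255,255,255,255,255]}' 30; done; for i in 1 2 3; do python3 -m crank '{"slide":[[-28.8,30.2,0],[-28.8,30.2,0],[-28.8,30.2,0],[-28.8,30.2,0],[-28.8,30.2,0]],"angular":[[0,0,0],[0,0,0],[0,0,0],[0,0,0],[0,0,0]],"grip":[255,255,255,255,255]}'; done; python3 -m crank '{"slide":[[0,0,0],[0,0,0],[0,0,0]],"angular":[[0,0,0],[0,0,0],[0,0,0]],"grip":[255,255,255]}'
python3 - <<'E'
from h import *
show();d=env.snapshot("wrist");cv2.imwrite("pics/w1.png",d["frame"][:,:,::-1]);print(d["camera_matrix"])
s=env.snapshot("side")
cv2.imwrite("pics/s1.png",cv2.resize(s["frame"][100:260,190:390,::-1],None,fx=3,fy=3,interpolation=2))
E
```

```text
t: 0.75
position: [144.2, 582.3, 231.1]
orientation: [0.0, 0.461, 0.888, -0.0]
ft_force: [-0.2, -0.0, -0.1]
grip_width: 12.2
gripper_force: 0.0
t: 1.25
position: [144.2, 582.3, 231.1]
orientation: [0.0, 0.74, 0.673, -0.0]
ft_force: [-0.1, -0.8, -0.8]
grip_width: 0.2
gripper_force: 0.0
t: 1.75
position: [282.6, 424.2, 231.3]
orientation: [0.0, 0.738, 0.675, 0.0]
ft_force: [0.4, -0.1, 1.0]
grip_width: 0.2
gripper_force: 0.0
t: 2.25
position: [420.3, 267.2, 231.4]
orientation: [0.0, 0.738, 0.675, 0.0]
ft_force: [0.1, 0.9, -0.3]
grip_width: -0.2
gripper_force: 0.0
t: 2.75
position: [557.9, 110.3, 231.2]
orientation: [-0.0, 0.738, 0.675, 0.0]
ft_force: [0.9, 0.8, 0.1]
grip_width: 0.2
gripper_force: 0.0
t: 3.05
position: [556.5, 112.5, 231.1]
orientation: [-0.0, 0.738, 0.675, -0.0]
ft_force: [0.0, 0.2, -0.0]
grip_width: 0.4
gripper_force: 0.0
3.05 [556.5 112.5 231.1] [[0.089, 0.996, -0.001], [0.996, -0.089, 0.0], [0.0, -0.001, -1.0]] 0.39120656153447886 [ 0.    0.17 -0.04] [0.11 0.04 1.58 0.   1.52 0.2 ]
[[325.1922621    0.         272.64059047]
 [  0.         325.1922621  210.17919895]
 [  0.           0.           1.        ]]
```

View pics/w1.png

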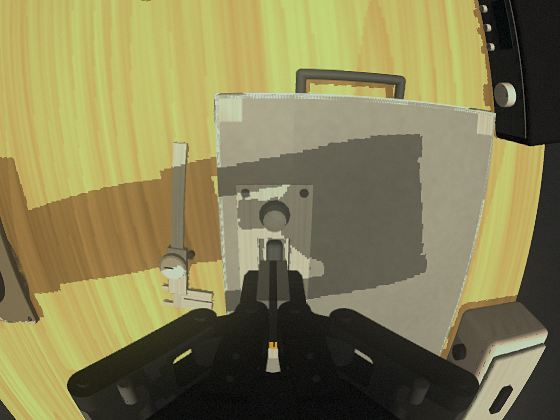

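The wrist view shows the two outer escutcheon screws at (245,194) and (303,193), the button barrel at (274,213) with its cap about (275,217), and the trough end under the fingertips at (274,245).

```bash
python3 - <<'E'
from h import *
s,p,r=tool();d=env.snapshot("wrist")
for uv,z in(((245,194),129),((303,193),129),((274,212),131),((275,218),144)): print(fish(d,uv,z,p,r).round(1))
K,T=d["camera_matrix"],d["T_tool_cam"]
v=T[:3,:3].T@(np.zeros(3)-T[:3,3]);th=np.arctan2(np.hypot(*v[:2]),v[2]);print("tip px",K[:2,2]+K[0,0]*th*v[:2]/np.hypot(*v[:2]))
f=d["frame"];cv2.imwrite("pics/w2.png",cv2.resize(f[170:290,200:350,::-1],None,fx=5,fy=5,interpolation=2))
E
```

```text
[536.8 126.7 129. ]
[582.2 123.6 129. ]
[558.3 110.5 131. ]
[559.  110.3 144. ]
tip px [270.68252577 274.32816563]
```

View pics/w2.png

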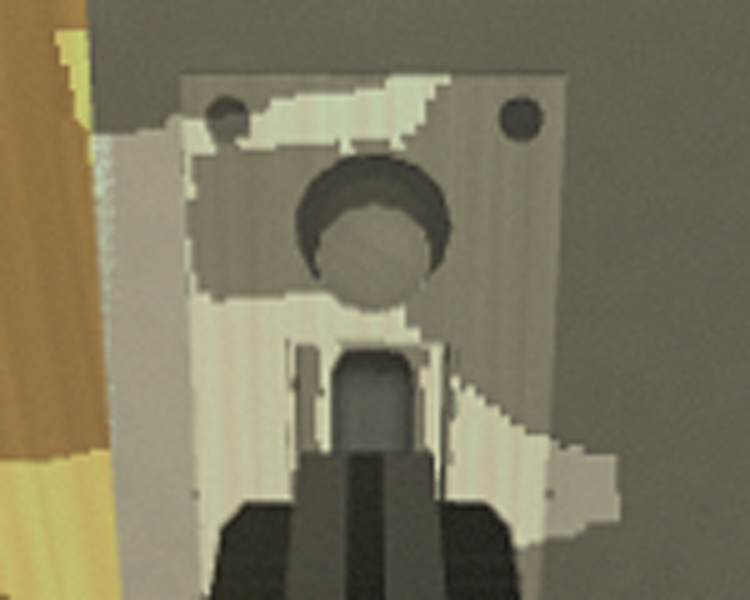

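```bash
python3 - <<'E'
from h import *
s,p,r=tool();d=env.snapshot("wrist")
for uv,z in(((274.2,215.6),131),((274.2,221.2),139),((274.2,221.2),144),((274.2,221.2),149)): print(fish(d,uv,z,p,r).round(1))
E
python3 -m crank '{"slide":[[-2.5,1,25],[0,0,25],[0,0,15],[0,0,8],[0,0,0]],"angular":[[0,0,0],[0,0,0],[0,0,0],[0,0,0],[0,0,0]],"grip":[255,255,255,255,255]}'
python3 - <<'E'
from h import *
show()
E
```

```text
[558.2 107.5 131. ]
[558.1 105.8 139. ]
[558.2 107.7 144. ]
[558.3 109.7 149. ]
t: 3.75
position: [557.0, 109.5, 157.3]
orientation: [-0.001, 0.738, 0.675, -0.001]
ft_force: [-0.6, 0.1, 0.1]
grip_width: -0.1
gripper_force: 0.0
3.75 [557.  109.5 157.3] [[0.088, 0.996, -0.002], [0.996, -0.088, -0.0], [-0.0, -0.002, -1.0]] -0.07671004096138223 [-0.58  0.07  0.08] [0.1  0.09 1.67 0.   1.39 0.19]
```

```bash
python3 -m crank '{"slide":[[-1.5,0.8,3],[0,0,3],[0,0,1],[0,0,0]],"angular":[[0,0,0],[0,0,0],[0,0,0],[0,0,0]],"grip":[255,255,255,255]}'|grep -E "pos|ft_"; for i in 1 2 3 4 5 6; do python3 -m crank '{"slide":[[0,0,1],[0,0,0],[0,0,0]],"angular":[[0,0,0],[0,0,0],[0,0,0]],"grip":[255,255,255]}'|grep -E "pos|ft_";done
```

```text
position: [558.6, 107.7, 151.6]
ft_force: [0.9, 0.3, 0.0]
position: [558.5, 107.7, 150.4]
ft_force: [-0.2, 0.3, 0.1]
position: [558.4, 107.7, 149.2]
ft_force: [-0.3, -0.6, -0.0]
position: [558.4, 107.7, 148.2]
ft_force: [0.5, 0.8, 0.6]
position: [558.4, 107.7, 147.2]
ft_force: [0.4, 0.1, -0.3]
position: [558.5, 107.7, 146.3]
ft_force: [1.0, -0.0, -1.1]
position: [558.5, 107.7, 145.6]
ft_force: [-1.7, -0.1, 3.4]
```

```bash
for i in 1 2 3; do python3 -m crank '{"slide":[[0,0,1],[0,0,0],[0,0,0]],"angular":[[0,0,0],[0,0,0],[0,0,0]],"grip":[255,255,255]}'|grep -E "pos|ft_";done
```

```text
position: [558.5, 107.8, 144.6]
ft_force: [-2.9, -1.0, 5.6]
position: [558.5, 107.7, 143.6]
ft_force: [-2.4, -0.1, 5.6]
position: [558.5, 107.7, 142.7]
ft_force: [-2.9, 0.5, 5.6]
```

```bash
python3 - <<'E'
from h import *
a=env.snapshot("side")["frame"][130:240,220:360,::-1];b=env.snapshot("wrist")["frame"][150:290,190:360,::-1]
a=cv2.resize(a,(560,440),interpolation=2)[:, :400];b=cv2.resize(b,(400,330),interpolation=2)
c=np.zeros((440,800,3),'uint8');c[:,:400]=a;c[:330,400:]=b;cv2.imwrite("pics/c3.png",c);show()
E
```

```text
6.95 [558.5 107.7 142.6] [[0.089, 0.996, 0.0], [0.996, -0.089, 0.0], [0.0, 0.0, -1.0]] 0.03745125243810497 [-2.85  0.02  5.66] [0.1  0.11 1.68 0.   1.36 0.19]
```

View pics/c3.png

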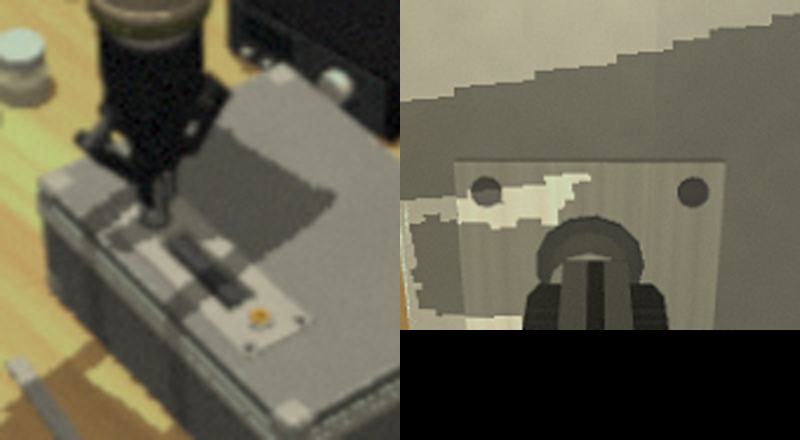

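In the side crop the T is still flush, with the fingertips on the button. I'll keep pressing in small steps.

```bash
for i in 1 2 3; do python3 -m crank '{"slide":[[0,0,0.6],[0,0,0],[0,0,0]],"angular":[[0,0,0],[0,0,0],[0,0,0]],"grip":[255,255,255]}'|grep -E "pos|ft_";done
```

```text
position: [558.5, 107.7, 142.1]
ft_force: [-3.2, -0.6, 6.5]
position: [558.6, 107.7, 141.5]
ft_force: [-3.3, -0.6, 5.4]
position: [558.6, 107.7, 140.6]
ft_force: [-0.8, 0.1, 3.2]
```

```bash
python3 - <<'E'
from h import *
a=env.snapshot("side")["frame"][130:240,220:360,::-1];b=cv2.imread("pics/c3.png")[:,:400]
A=cv2.resize(a,(560,440),interpolation=2)[:,:400]
D=cv2.absdiff(A,b).sum(2);ys,xs=np.where(D>60);print(len(ys),ys.min() if len(ys) else 0,[D[y:y+60,160:260].mean().round(1) for y in range(180,320,60)])
cv2.imwrite("pics/c4.png",np.hstack([A,b]));show()
E
```

```text
4050 0 [np.float64(16.4), np.float64(57.3), np.float64(14.2)]
7.9 [558.6 107.8 140.6] [[0.089, 0.996, 0.0], [0.996, -0.089, 0.0], [0.0, 0.0, -1.0]] 0.2440465456930863 [0.23 0.04 2.42] [0.1  0.11 1.68 0.   1.35 0.19]
```

```bash
python3 -m crank '{"slide":[[0,0,-10],[0,0,-30],[0,0,-40],[-30,0,-10],[-40,0,0]],"angular":[[0,0,0],[0,0,0],[0,0,0],[0,0,0],[0,0,0]],"grip":[255,255,255,0,0]}' | grep pos;  python3 -m crank '{"slide":[[-40,0,0],[-15,0,0],[0,0,0],[0,0,0]],"angular":[[0,0,0],[0,0,0],[0,0,0],[0,0,0]],"grip":[0,0,0,0]}'
python3 - <<'E'
from h import *
show();d=env.snapshot("wrist");cv2.imwrite("pics/w5.png",cv2.resize(d["frame"][110:290,160:380,::-1],None,fx=3.5,fy=3.3,interpolation=2))
E
```

```text
position: [553.9, 38.6, 234.4]
t: 8.8
position: [547.4, -16.4, 230.6]
orientation: [-0.0, 0.738, 0.675, 0.0]
ft_force: [0.2, -0.4, 0.1]
grip_width: 84.8
gripper_force: 0.0
8.8 [547.4 -16.4 230.6] [[0.09, 0.996, 0.0], [0.996, -0.09, 0.001], [0.001, -0.0, -1.0]] 84.79040129399368 [ 0.17 -0.4   0.12] [-0.12 -0.01  1.64  0.    1.52 -0.03]
```

View pics/w5.png

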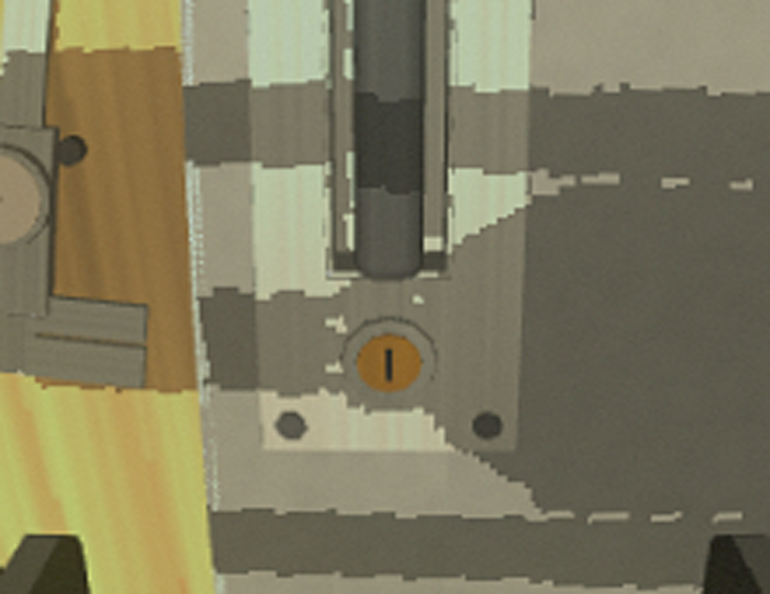

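This shows the T bar standing proud, with its end at (390,276) overlapping the trough rim. The bar centreline is at u≈389, the lock at (389,362), and the screws at (291,424) and (487,424).

```bash
python3 - <<'E'
from h import *
s,p,r=tool();d=env.snapshot("wrist")
f=lambda u,v,z:fish(d,(159.6+u/3.5,109.6+v/3.3),z,p,r).round(1)
print("lock",f(389,362,131),"screws",f(291,424,129),f(487,424,129))
for z in(129,141,155): print(z,"Tend",f(390,276,z),"mid",f(389,100,z),"edges",f(355,120,z),f(423,120,z))
E
```

```text
lock [546.2 -23.8 131. ] screws [521.7 -39.1 129. ] [567.6 -43.1 129. ]
129 Tend [548.3  -2.9 129. ] mid [551.8  38.7 129. ] edges [544.1  34.7 129. ] [558.6  33.4 129. ]
141 Tend [5.486e+02 5.000e-01 1.410e+02] mid [552.   40.1 141. ] edges [544.6  36.3 141. ] [558.5  35.1 141. ]
155 Tend [549.1   4.6 155. ] mid [552.2  41.7 155. ] edges [545.3  38.2 155. ] [558.3  37.1 155. ]
```

```bash
python3 -m crank '{"slide":[[30,0,0],[29,-0.4,0],[0,0,40],[0,0,30],[0,0,0]],"angular":[[0,0,0],[0,0,0],[0,0,0],[0,0,0],[0,0,0]],"grip":[0,0,0,0,0]}' 30 |grep -E "pos|ft_";  python3 -m crank '{"slide":[[0,0,10],[0,0,10],[0,0,6.5],[0,0,0],[0,0,0]],"angular":[[0,0,0],[0,0,0],[0,0,0],[0,0,0],[0,0,0]],"grip":[0,0,0,0,0]}'
for i in 1 2; do python3 -m crank '{"slide":[[0,0,0],[0,0,0],[0,0,0],[0,0,0],[0,0,0]],"angular":[[0,0,0],[0,0,0],[0,0,0],[0,0,0],[0,0,0]],"grip":[255,255,255,255,255]}';done
python3 - <<'E'
from h import *
show();print(env.sense()["wrist_torque"])
E
```

```text
position: [548.7, 43.7, 155.3]
ft_force: [-1.1, -0.4, -0.4]
t: 9.9
position: [552.5, 41.9, 134.5]
orientation: [0.0, 0.738, 0.675, 0.0]
ft_force: [0.7, 0.4, 0.4]
grip_width: 85.3
gripper_force: 0.0
t: 10.4
position: [551.7, 42.1, 134.0]
orientation: [-0.0, 0.738, 0.675, -0.0]
ft_force: [-14.5, 0.3, 4.5]
grip_width: 12.9
gripper_force: 36.1
t: 10.9
position: [551.5, 42.1, 133.9]
orientation: [-0.001, 0.738, 0.675, -0.001]
ft_force: [-5.1, 0.8, 3.7]
grip_width: 13.2
gripper_force: 35.5
10.9 [551.5  42.1 133.9] [[0.089, 0.996, -0.002], [0.996, -0.089, 0.0], [-0.0, -0.002, -1.0]] 13.172469793760733 [-5.06  0.75  3.72] [-0.02  0.07  1.73 -0.    1.34  0.07]
[-0.0047996   0.79105089 -0.01809486]
```

```bash
python3 -m crank '{"slide":[[0,-0.8,0],[0,0,0]],"angular":[[0,0,0],[0,0,0]],"grip":[255,255]}' 30 |grep -E "pos|ft_"; for i in 1 2 3; do python3 -m crank '{"slide":[[0,0,0],[0,0,0],[0,0,0]],"angular":[[0,0,0.08],[0,0,0.08],[0,0,0]],"grip":[255,255,255]}'|grep -E "pos|ft_|width"; python3 -c '
from h import *
print("T",env.sense()["wrist_torque"].round(3),tool()[2].as_matrix()[:2,1].round(3))';done
```

```text
position: [551.5, 42.1, 134.3]
ft_force: [-2.1, -0.4, 3.9]
position: [551.4, 42.1, 134.2]
ft_force: [-4.5, -0.7, 3.5]
grip_width: 13.3
T [-0.07   0.52   0.057] [ 0.969 -0.248]
position: [551.2, 42.1, 134.0]
ft_force: [-3.7, -0.1, 4.2]
grip_width: 13.1
T [-0.053  0.658  0.034] [ 0.918 -0.397]
position: [551.0, 42.1, 133.9]
ft_force: [-5.4, 0.2, 4.6]
grip_width: 13.1
T [-0.01   0.738  0.074] [ 0.843 -0.537]
```

```bash
cat > q.py <<'E'
from h import *
m=tool()[2].as_matrix();print("Tz",env.sense()["wrist_torque"].round(3),"turn",round(-np.arctan2(m[1,1],m[0,1])-0.088,3))
E
python3 -m crank '{"slide":[[-0.4,-0.7,0],[0,0,0]],"angular":[[0,0,0],[0,0,0]],"grip":[255,255]}' |grep -E "ft_"; for i in 1 2 3; do python3 -m crank '{"slide":[[0,0,0],[0,0,0],[0,0,0]],"angular":[[0,0,0.06],[0,0,0.06],[0,0,0]],"grip":[255,255,255]}'|grep -E "pos|ft_|width"; python3 q.py;done
```

```text
ft_force: [-1.4, -1.3, 2.3]
position: [550.9, 42.1, 134.2]
ft_force: [-1.3, 0.4, 2.9]
grip_width: 13.4
Tz [0.02  0.156 0.084] turn 0.6
position: [550.8, 42.2, 134.1]
ft_force: [-1.9, 0.3, 3.2]
grip_width: 13.4
Tz [0.062 0.28  0.064] turn 0.719
position: [550.7, 42.3, 134.1]
ft_force: [-2.1, 0.6, 3.4]
grip_width: 13.2
Tz [0.156 0.293 0.095] turn 0.839
```

```bash
for i in 1 2 3; do python3 -m crank '{"slide":[[0,0,0],[0,0,0],[0,0,0]],"angular":[[0,0,0.04],[0,0,0],[0,0,0]],"grip":[255,255,255]}'|grep -E "ft_|width"; python3 q.py;done
```

```text
ft_force: [-3.2, 1.4, 4.5]
grip_width: 13.3
Tz [0.31  0.349 0.069] turn 0.878
ft_force: [-2.3, 1.6, 4.2]
grip_width: 13.0
Tz [0.341 0.336 0.122] turn 0.919
ft_force: [-2.8, 2.8, 4.4]
grip_width: 13.3
Tz [0.415 0.382 0.042] turn 0.959
```

```bash
for i in 1 2 3 4; do python3 -m crank '{"slide":[[0,0,0],[0,0,0],[0,0,0]],"angular":[[0,0,0.04],[0,0,0],[0,0,0]],"grip":[255,255,255]}'|grep -E "ft_"; python3 q.py;done
```

```text
ft_force: [-3.3, 4.3, 4.6]
Tz [0.553 0.506 0.118] turn 0.999
ft_force: [-2.4, 3.8, 5.6]
Tz [0.589 0.54  0.133] turn 1.039
ft_force: [-3.6, 4.4, 5.0]
Tz [0.599 0.534 0.149] turn 1.079
ft_force: [-3.8, 4.4, 4.1]
Tz [0.675 0.536 0.115] turn 1.119
```

```bash
python3 -m crank '{"slide":[[-0.4,-1.2,0],[0,0,0]],"angular":[[0,0,0],[0,0,0]],"grip":[255,255]}' |grep -E "ft_";python3 q.py; for i in 1 2 3; do python3 -m crank '{"slide":[[0,0,0],[0,0,0],[0,0,0]],"angular":[[0,0,0.04],[0,0,0],[0,0,0]],"grip":[255,255,255]}'|grep -E "ft_"; python3 q.py;done
```

```text
ft_force: [1.4, -0.3, 3.7]
Tz [-0.192 -0.187  0.194] turn 1.12
ft_force: [1.7, -2.9, 3.2]
Tz [-0.412 -0.416  0.161] turn 1.16
ft_force: [3.5, -2.4, 2.2]
Tz [-0.587 -0.656  0.178] turn 1.2
ft_force: [4.5, -3.2, 1.7]
Tz [-0.668 -0.786  0.153] turn 1.239
```

```bash
python3 -m crank '{"slide":[[0.4,0.5,0],[0,0,0]],"angular":[[0,0,0],[0,0,0]],"grip":[255,255]}' |grep -E "ft_";python3 q.py; for i in 1 2; do python3 -m crank '{"slide":[[0,0,0],[0,0,0],[0,0,0]],"angular":[[0,0,0.03],[0,0,0],[0,0,0]],"grip":[255,255,255]}'|grep -E "ft_"; python3 q.py;done
```

```text
ft_force: [2.0, -1.4, 3.9]
Tz [-0.385 -0.388  0.114] turn 1.24
ft_force: [1.1, -2.5, 3.6]
Tz [-0.426 -0.328  0.164] turn 1.27
ft_force: [1.0, -1.6, 4.4]
Tz [-0.403 -0.273  0.259] turn 1.3
```

```bash
for i in 1 2 3; do python3 -m crank '{"slide":[[0,0,0]],"angular":[[0,0,0]],"grip":[255]}'|grep -E "ft_"; python3 q.py;done
```

```text
ft_force: [-1.0, -2.3, 4.5]
Tz [-0.394 -0.232  0.285] turn 1.3
ft_force: [0.0, -2.5, 4.6]
Tz [-0.345 -0.276  0.228] turn 1.3
ft_force: [0.6, -2.2, 4.3]
Tz [-0.319 -0.166  0.269] turn 1.301
```

```bash
python3 -m crank '{"slide":[[0,0,0],[0,0,0],[0,0,0]],"angular":[[0,0,-0.04],[0,0,0],[0,0,0]],"grip":[255,255,255]}' 45|grep -E "ft_|_force"; python3 q.py;  python3 -m crank '{"slide":[[0.63,0.2,-3.9],[0,0,0],[0.63,0.2,-3.9],[0,0,0],[0,0,0]],"angular":[[0.0061,-0.019,0],[0,0,0],[0.0061,-0.019,0],[0,0,0],[0,0,0]],"grip":[255,255,255,255,255]}'; python3 q.py
```

```text
ft_force: [0.1, -1.5, 4.2]
gripper_force: 47.1
Tz [-0.447 -0.225  0.179] turn 1.262
t: 18.2
position: [551.8, 42.6, 141.9]
orientation: [-0.004, 0.994, 0.111, -0.02]
ft_force: [1.2, -2.0, 3.9]
grip_width: 13.2
gripper_force: 47.0
Tz [-0.372 -0.127  0.212] turn 1.261
```

```bash
python3 -m crank '{"slide":[[0.63,0.2,-3.9],[0.63,0.2,-3.9],[0.63,0.2,-3.9],[0.63,0.2,-3.9],[0,0,0]],"angular":[[0.0061,-0.019,0],[0.0061,-0.019,0],[0.0061,-0.019,0],[0.0061,-0.019,0],[0,0,0]],"grip":[255,255,255,255,255]}'; python3 q.py
python3 - <<'E'
from h import *
a=env.snapshot("side")["frame"][110:270,200:380,::-1]
cv2.imwrite("pics/s6.png",cv2.resize(a,None,fx=3.5,fy=3.5,interpolation=2))
E
```

```text
t: 18.7
position: [555.8, 42.2, 157.8]
orientation: [-0.012, 0.992, 0.11, -0.059]
ft_force: [0.1, -2.0, 3.6]
grip_width: 12.7
gripper_force: 47.0
Tz [-0.45  -0.092  0.245] turn 1.263
```

View pics/s6.png

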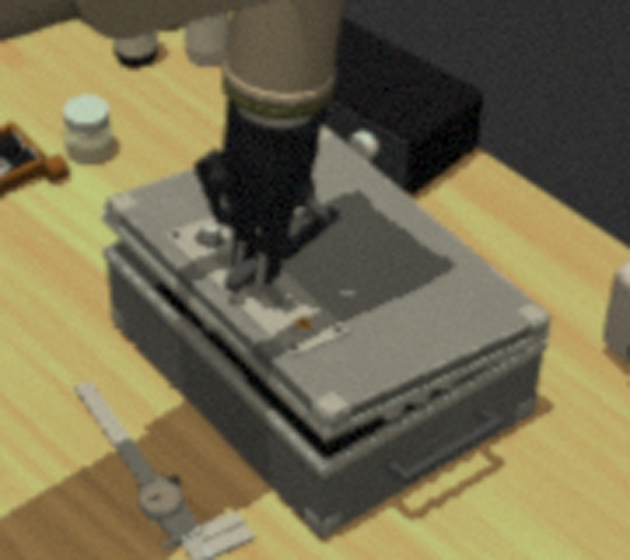

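The lid's front edge is lifted all along, with a gap between (115,255) and (320,445), and the fingers hold the turned T. Now I'll release and retreat up, then forward.

```bash
python3 -m crank '{"slide":[[0,0,0],[0,0,-6],[0,0,-15],[0,0,-35],[0,0,-40]],"angular":[[0,0,0],[0,0,0],[0,0,0],[0,0,0],[0,0,0]],"grip":[0,0,0,0,0]}' 20;  python3 -m crank '{"slide":[[-30,-10,-20],[-40,-13,0],[-40,-13,0],[-40,-13,0],[-25,-8,0]],"angular":[[0,0,0],[0,0,0],[0,0,0],[0,0,0],[0,0,0]],"grip":[0,0,0,0,0]}'; for i in 1 2 3 4 5 6 7 8 9 10 11 12; do python3 -m crank '{"slide":[[0,0,0],[0,0,0],[0,0,0],[0,0,0],[0,0,0]],"angular":[[0,0,0],[0,0,0],[0,0,0],[0,0,0],[0,0,0]],"grip":[0,0,0,0,0]}' >/dev/null;done
python3 - <<'E'
from h import *
show();a=env.snapshot("side")["frame"][:,:,::-1];cv2.imwrite("pics/s7.png",a)
E
```

```text
t: 19.25
position: [565.5, 41.6, 252.9]
orientation: [-0.012, 0.992, 0.111, -0.061]
ft_force: [0.0, 0.2, 0.3]
grip_width: 83.9
gripper_force: 0.0
t: 19.75
position: [384.9, 58.5, 295.8]
orientation: [-0.012, 0.992, 0.111, -0.058]
ft_force: [0.2, -0.3, 0.1]
grip_width: 85.1
gripper_force: 0.0
25.75 [387.3  58.  294.3] [[0.969, 0.218, -0.119], [0.221, -0.975, 0.011], [-0.114, -0.036, -0.993]] 85.3847555654367 [0.48 0.38 0.02] [ 0.01 -0.35  1.82  0.01  1.79  1.36]
```

View pics/s7.png

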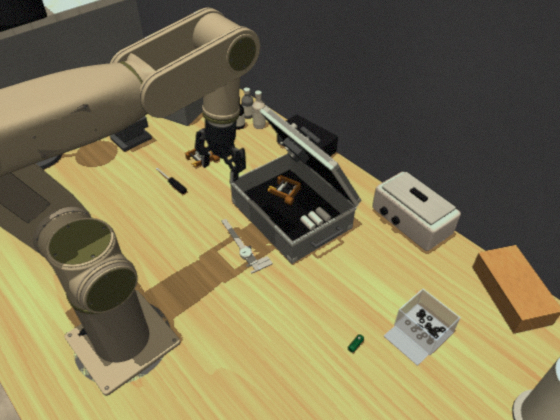

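The lid stands open, with its top edge running from (265,115) to (355,200). The arm is clear and the bystanders haven't moved. I'll check that the lid has settled, then hand in.

```bash
for i in 1 2 3 4; do python3 -m crank '{"slide":[[0,0,0],[0,0,0],[0,0,0],[0,0,0],[0,0,0]],"angular":[[0,0,0],[0,0,0],[0,0,0],[0,0,0],[0,0,0]],"grip":[0,0,0,0,0]}' >/dev/null;done
python3 - <<'E'
from h import *
a=env.snapshot("side")["frame"][:,:,::-1];b=cv2.imread("pics/s7.png")
D=cv2.absdiff(a,b).sum(2)[100:220,250:370];print(D.max(),D.mean())
if D.mean()<12: print(env.close_job())
E
```

```text
58 8.739166666666666
the job is handed in; nothing more can be done
None
```

The case is open and the job is handed in: I pressed the button until the T popped out, turned the T to its stop (about 0.27 N m measured, under the 0.45 limit), and lifted the lid and let go. It swung open and stayed still, with the arm clear at about 28 s of the 70 s allowed and the other things on the bench apparently unmoved in the last picture.

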